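# Move a row of reagents to the other rack in reverse order

## Task

Move the four things from the full rack into the empty rack (the one with wire loops on its ends), one to a bay, in reverse order: what stood in the leftmost bay of the full rack goes into the rightmost bay of the other, the second from the left into the second from the right, and so on. Leave each standing upright on the floor of its bay; they are glass, so set them down gently and let none drop.

Things in the scene. Friction and masses are not known exactly. Their poses are not given: they have to be found in the camera images.
- source_rack: grey rack, fixed, 67 x 253 x 16 mm high: four open square bays (57 mm inside, walls and floor 5 mm) in a row along its y axis, which points to the robot's left within 7 degrees; bay centres at y = +93, +31, -31, -93 mm. Origin: centre of the underside, on the table. Full at the start, plain ends, a black mat and a thing in each bay; may be the nearer or the farther rack
- target_rack: grey rack, fixed, 67 x 253 x 16 mm high: four open square bays (57 mm inside, walls and floor 5 mm) in a row along its y axis, which points to the robot's left within 7 degrees; bay centres at y = +93, +31, -31, -93 mm. Origin: centre of the underside, on the table. Empty at the start; an upright steel wire loop (50 mm wide, 6 mm thick, top at 35 mm) on each end
- dropper_bottle: brown dropper bottle, 96 mm tall: round body of diameter 28 mm up to 56 mm, black collar of 19 mm up to 66 mm, black rubber bulb of 12 mm above; about 50 g. Grip the upper part of the body. Stands upright; starts on its mat (8 mm above the table), within 4 mm of its middle. Origin: centre of the underside, z up.
- capped_vial: clear glass vial with a blue screw cap, 54 mm tall: body diameter 27 mm up to 40 mm, cap 24.5 mm; about 28 g. Grip the body and cap. Stands upright; starts on its mat (8 mm above the table), within 4 mm of its middle. Origin: centre of the underside, z up.
- reagent_bottle: small white bottle with a wide yellow screw cap, 59 mm tall, diameter 31 mm over its whole height (cap from 40 mm up); about 45 g. Grip the body and cap. Stands upright; starts on its mat (8 mm above the table), within 4 mm of its middle. Origin: centre of the underside, z up.
- glass_cylinder: clear glass measuring cylinder, 86 mm tall: stem diameter 20 mm on a round foot of 33 mm diameter and 6 mm height; about 30 g. Grip the stem at mid height. Stands upright; starts on its mat (8 mm above the table), within 4 mm of its middle. Origin: centre of the underside, z up.
- mat_dropper_bottle: thin black rubber mat, 46 x 46 x 3 mm, fixed in one bay of the source rack; it is the one under the dropper bottle at the start and stays behind, marking where that thing came from. Origin: centre of its underside
- mat_capped_vial: thin black rubber mat, 46 x 46 x 3 mm, fixed in one bay of the source rack; it is the one under the capped vial at the start and stays behind, marking where that thing came from. Origin: centre of its underside
- mat_reagent_bottle: thin black rubber mat, 46 x 46 x 3 mm, fixed in one bay of the source rack; it is the one under the reagent bottle at the start and stays behind, marking where that thing came from. Origin: centre of its underside
- mat_glass_cylinder: thin black rubber mat, 46 x 46 x 3 mm, fixed in one bay of the source rack; it is the one under the glass cylinder at the start and stays behind, marking where that thing came from. Origin: centre of its underside
Not all that is in view belongs to the job. What is shaped like the reagent_bottle but green or red is not meant.

How it is judged:
At the end, for the whole second after the job is handed in: Each thing stands in the target rack's bay that mirrors its old bay (bay at y of the source rack to bay at -y of the target rack): within 16 mm of the bay's centre in x and in y, underside less than 10 mm over the rack's origin, upright within 0.1 rad, slower than 0.02 m/s (x of dropper_bottle in the frame of target_rack between -0.016 and 0.016 m and z of each of dropper_bottle, capped_vial, reagent_bottle, glass_cylinder in the frame of target_rack below 0.01 m and angle between each of dropper_bottle, capped_vial, reagent_bottle, glass_cylinder's own z axis and vertical below 0.1 rad and linear speed of each of dropper_bottle, capped_vial, reagent_bottle, glass_cylinder below 0.02 m/s and ((y of mat_dropper_bottle in the frame of source_rack between 0.073 and 0.113 m and y of dropper_bottle in the frame of target_rack between -0.109 and -0.077 m) or (y of mat_dropper_bottle in the frame of source_rack between 0.011 and 0.051 m and y of dropper_bottle in the frame of target_rack between -0.047 and -0.015 m) or (y of mat_dropper_bottle in the frame of source_rack between -0.051 and -0.011 m and y of dropper_bottle in the frame of target_rack between 0.015 and 0.047 m) or (y of mat_dropper_bottle in the frame of source_rack between -0.113 and -0.073 m and y of dropper_bottle in the frame of target_rack between 0.077 and 0.109 m)) and x of capped_vial in the frame of target_rack between -0.016 and 0.016 m and ((y of mat_capped_vial in the frame of source_rack between 0.073 and 0.113 m and y of capped_vial in the frame of target_rack between -0.109 and -0.077 m) or (y of mat_capped_vial in the frame of source_rack between 0.011 and 0.051 m and y of capped_vial in the frame of target_rack between -0.047 and -0.015 m) or (y of mat_capped_vial in the frame of source_rack between -0.051 and -0.011 m and y of capped_vial in the frame of target_rack between 0.015 and 0.047 m) or (y of mat_capped_vial in the frame of source_rack between -0.113 and -0.073 m and y of capped_vial in the frame of target_rack between 0.077 and 0.109 m)) and x of reagent_bottle in the frame of target_rack between -0.016 and 0.016 m and ((y of mat_reagent_bottle in the frame of source_rack between 0.073 and 0.113 m and y of reagent_bottle in the frame of target_rack between -0.109 and -0.077 m) or (y of mat_reagent_bottle in the frame of source_rack between 0.011 and 0.051 m and y of reagent_bottle in the frame of target_rack between -0.047 and -0.015 m) or (y of mat_reagent_bottle in the frame of source_rack between -0.051 and -0.011 m and y of reagent_bottle in the frame of target_rack between 0.015 and 0.047 m) or (y of mat_reagent_bottle in the frame of source_rack between -0.113 and -0.073 m and y of reagent_bottle in the frame of target_rack between 0.077 and 0.109 m)) and x of glass_cylinder in the frame of target_rack between -0.016 and 0.016 m and ((y of mat_glass_cylinder in the frame of source_rack between 0.073 and 0.113 m and y of glass_cylinder in the frame of target_rack between -0.109 and -0.077 m) or (y of mat_glass_cylinder in the frame of source_rack between 0.011 and 0.051 m and y of glass_cylinder in the frame of target_rack between -0.047 and -0.015 m) or (y of mat_glass_cylinder in the frame of source_rack between -0.051 and -0.011 m and y of glass_cylinder in the frame of target_rack between 0.015 and 0.047 m) or (y of mat_glass_cylinder in the frame of source_rack between -0.113 and -0.073 m and y of glass_cylinder in the frame of target_rack between 0.077 and 0.109 m))); the robot touches nothing.
It fails at once if the dropper bottle falls free (faster than 0.6 m/s while no finger holds it, a drop of some 18 mm) (linear speed of dropper_bottle above 0.6 m/s and contact force between the fingers and dropper_bottle below 0.05 N).
It fails at once if the capped vial falls free (faster than 0.6 m/s while no finger holds it, a drop of some 18 mm) (linear speed of capped_vial above 0.6 m/s and contact force between the fingers and capped_vial below 0.05 N).
It fails at once if the reagent bottle falls free (faster than 0.6 m/s while no finger holds it, a drop of some 18 mm) (linear speed of reagent_bottle above 0.6 m/s and contact force between the fingers and reagent_bottle below 0.05 N).
It fails at once if the glass cylinder falls free (faster than 0.6 m/s while no finger holds it, a drop of some 18 mm) (linear speed of glass_cylinder above 0.6 m/s and contact force between the fingers and glass_cylinder below 0.05 N).
It also fails if it takes over 96 s, if anything falls off the work surface, if the arm or the gripper's body presses on something with over 40 N, if the wrist force passes 120 N, or if a joint passes its speed limit or range.

## Robot

A 6-joint arm with a two-finger parallel gripper is mounted at the origin on a cart in front of the work surface, level with it; the furniture and walls round the work are solid. World frame = base frame: x ahead of the robot, y to its left, z up, the work surface at z = 0. Lengths are in m, angles in rad, forces in N, time in s.
With the tool pointing down it reaches from about 0.35 to 0.85 m from the base axis. Payload 8.1 kg.
Tool frame: the origin (TCP) lies on the centre line of the jaws, within the pads' length; the fingertips stand 17 mm ahead of it and the grasp point (between the pads) lies 2 mm behind it; z points along the fingers, y is the line along which they close (so a half turn about z gives the same grasp; the last joint's range is limited). The gripper opens to 93 mm and grips with 3 to 60 N. Pads are 15 mm wide; open, the fingers measure 128 mm over their backs; the gripper's body (75 mm by 188 mm) begins 65 mm behind the grasp point.
Start: joints at [1.048, 0.13, 1.488, -0, 1.523, -0.085], TCP at [0.254, 0.543, 0.236] pointing down, gripper open.
Joint ranges: [-2.96, 2.96], [-0.89, 2.26], [0.02, 2.5], [-1.34, 4.48], [0, 2.73], [-2.66, 2.66]. Speed limits (rad/s): [2.39, 2.39, 2.79, 3.14, 3.14, 3.14].

## Interface

Orientations are given as a rotation vector (axis times angle).
In Python, from plant import status, eyes, robot gives the robot as it stands. The module is installed in compiled form; this text tells all that it offers.
- The arm moves only by the tool servo_tool, never from a script. Its argument "plan" is text: rows parted by semicolons, each of 4 numbers parted by spaces: the shift along the tool's x, y, z in m, then the turn about the tool's z in degrees. A call has 1 to 12 rows; each row is the pose to reach, as a shift and turn from the pose commanded when the call began, along the tool's axes at that moment; what a row does not reach only later rows make up. A row lasts 1/12 s, in which the tool goes at most 41.7 mm and 7.16 degrees, less where a joint would pass 70% of its speed; a pose out of reach is approached as far as the arm can. A call with a gripper value outside its range is refused whole. "grip" is the closure, from -1 (fully open) to 1 (shut), set as the call begins (left out, the last holds). The fingers move at their own pace and stop on an object; "grip_force" is the grip in N (left out, the last holds). Time passes only in rows, so rows that repeat a pose let the fingers close. It gives the time, the measured TCP pose, the force, the opening and the grip force at its end, in the units of the state.
- status.read_state(): the state, without advancing time (a new reading comes with each control period).
- eyes.read_camera(name): name is "scene" or "top" or "wrist"; returns a dict with "image" (420x560x3 uint8, blue, green, red), "fovy" (degrees; the focal length in pixels is half the picture's height over the tangent of half this angle, whatever the lens; pixels are square), "cx", "cy" (the principal point, pixels), "k1" (the pictures are not rectified: a ray, as slopes to the right and down, at radius r is drawn at 1 + k1 r^2 times it, then the intrinsics apply), "world_from_camera" (4x4, takes a point from camera to world coordinates); the wrist camera has in their place "hand_eye" (4x4, takes a point from camera to tool coordinates, whose origin is the TCP and whose axes are the flange's). Camera axes: x right, y down, z forward; pixel columns grow to the right and rows downward; lengths in m; the calibration is good to about 2 mm. A picture is of the moment at which its call begins: read the wrist's pose just before it. There is no depth.
- robot.close_job(): hands the job in; it is judged then, once.
The state is a dict: "t": time; "q": joint angles; "dq": joint speeds; "joint_torque": joint torques, N m; "tool_pos": TCP position; "orientation": TCP orientation; "force": force on the tool from outside, world axes, zero at the start; "wrist_torque": the same for the moment, N m; "opening": finger opening in m; "gripper_force": force on a finger pad.
Only numpy, scipy, OpenCV 4.12 (cv2) and the standard library are available. Lean on these libraries where they do the work, as an engineer would, in place of code of your own. Each camera call takes 0.05 s, during which the arm holds its last target. There are 200 camera calls.

## Working session

There is one attempt and no reset: what is moved stays moved. The work goes in short steps, Python scripts to look and compute and a tool call to move; the robot and the scene stay as the last step left them, time stands still between calls to the robot, and variables do not carry over. Pictures are saved under pics/ and viewed, at most 14 in all, crops included, and the job is handed in when it is done.

Besides the shell and the picture viewer there is one more tool, called after "Emit:" by a JSON object that holds its "method" and its "body", one argument or row to a line. servo_tool: Moves the arm, as the interface text tells. Its arguments: {"type":"object","properties":{"plan":{"type":"string"},"grip":{"type":"number"},"grip_force":{"type":"number"}},"required":["plan"]}

```bash
mkdir -p pics
cat > h.py <<'E'
import numpy as np, cv2
from scipy.spatial.transform import Rotation as R
from plant import status, eyes, robot
def T(s):
    M=np.eye(4); M[:3,:3]=R.from_rotvec(s["orientation"]).as_matrix(); M[:3,3]=s["tool_pos"]; return M
def snap(name):
    s=status.read_state(); c=eyes.read_camera(name)
    c["W"]=c["world_from_camera"] if "world_from_camera" in c else T(s)@np.array(c["hand_eye"])
    c["W"]=np.array(c["W"]); c["f"]=c["image"].shape[0]/2/np.tan(np.radians(c["fovy"])/2); return c
def save(c,fn):
    cv2.imwrite("pics/"+fn+".png",c["image"]); np.savez("pics/"+fn+".npz",W=c["W"],f=c["f"],cx=c["cx"],cy=c["cy"],k1=c["k1"],image=c["image"])
def load(fn): return dict(np.load("pics/"+fn+".npz"))
def pix2w(c,u,v,z):
    d=np.array([(u-c["cx"])/c["f"],(v-c["cy"])/c["f"]]); p=d.copy()
    for _ in range(30): p=d/(1+c["k1"]*(p@p))
    r=c["W"][:3,:3]@np.array([p[0],p[1],1]); o=c["W"][:3,3]
    return (o+r*(z-o[2])/r[2]).round(4)
def w2pix(c,P):
    q=np.linalg.inv(c["W"])@np.append(P,1); p=q[:2]/q[2]; p=p*(1+c["k1"]*(p@p))
    return (p*c["f"]+[c["cx"],c["cy"]]).round(1)
E
python3 - <<'E'
from h import *
for n in ["scene","top"]:
    c=snap(n); save(c,n+"0"); print(n,c["f"],c["cx"],c["cy"],c["k1"],c["W"].round(3).tolist())
s=status.read_state(); print(s["t"],T(s).round(3).tolist(),s["opening"]); print(np.array(eyes.read_camera("wrist")["hand_eye"]).round(3).tolist())
E
```

```text
scene 479.3425926777463 279.09683774088023 208.74015534299824 -0.06571088804228951 [[0.733, -0.393, 0.556, 0.022], [-0.681, -0.413, 0.605, -0.75], [-0.008, -0.822, -0.57, 0.529], [0.0, 0.0, 0.0, 1.0]]
top 513.9507612474217 272.3779462621428 213.0495449655478 -0.04724161528487035 [[0.016, -0.997, 0.074, 0.389], [-1.0, -0.014, 0.016, -0.236], [-0.015, -0.074, -0.997, 0.936], [0.0, 0.0, 0.0, 1.0]]
0.1 [[-0.906, 0.424, -0.001, 0.254], [0.424, 0.906, -0.001, 0.543], [0.0, -0.002, -1.0, 0.235], [0.0, 0.0, 0.0, 1.0]] 0.09268944407649986
[[-0.001, -0.97, -0.242, 0.068], [1.0, -0.001, 0.0, 0.001], [-0.0, -0.242, 0.97, -0.149], [0.0, 0.0, 0.0, 1.0]]
```

View pics/top0.png

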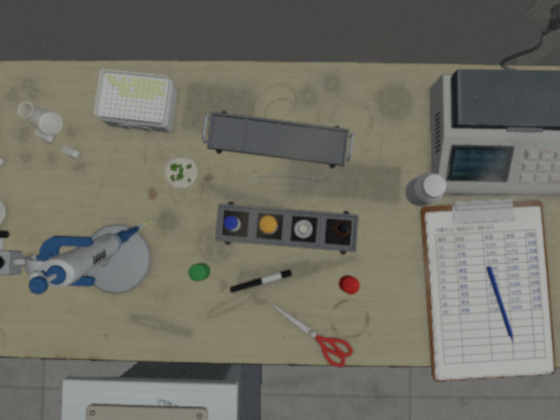

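View pics/scene0.png

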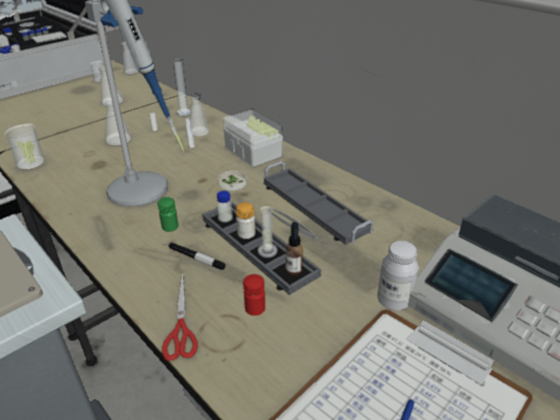

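Run:
```python
from h import *
t=load("top0"); s=load("scene0")
print("disc",pix2w(t,118,258,.01),pix2w(s,137,188,.01))
for z in (.3,.4,.5,.6): print(z,"top5,262",pix2w(t,5,262,z),"scene 95,0",pix2w(s,95,0,z),"head top 35,285",pix2w(t,37,285,z),"sc pip 110,0",pix2w(s,112,0,z))
for u,v in ((232,224),(268,226),(304,229),(341,230)): print(pix2w(t,u,v,.06))
for fn,x0,y0,x1,y1 in (("top0",190,95,370,265),):
    im=t["image"][y0:y1,x0:x1]; cv2.imwrite("pics/c1.png",cv2.resize(im,None,fx=4.4,fy=3.5*1.257 if 0 else 3.5,interpolation=cv2.INTER_CUBIC))
```

```text
disc [0.3721 0.0573 0.01  ] [0.3683 0.057  0.01  ]
0.3 top5,262 [0.3697 0.1097 0.3   ] scene 95,0 [0.5287 0.4591 0.3   ] head top 35,285 [0.3419 0.067  0.3   ] sc pip 110,0 [0.5567 0.4242 0.3   ]
0.4 top5,262 [0.3728 0.0553 0.4   ] scene 95,0 [ 0.3079 -0.0677  0.4   ] head top 35,285 [0.3494 0.0193 0.4   ] sc pip 110,0 [ 0.3237 -0.0874  0.4   ]
0.5 top5,262 [0.3759 0.0008 0.5   ] scene 95,0 [ 0.0871 -0.5945  0.5   ] head top 35,285 [ 0.3568 -0.0285  0.5   ] sc pip 110,0 [ 0.0906 -0.599   0.5   ]
0.6 top5,262 [ 0.379  -0.0536  0.6   ] scene 95,0 [-0.1338 -1.1213  0.6   ] head top 35,285 [ 0.3643 -0.0762  0.6   ] sc pip 110,0 [-0.1424 -1.1105  0.6   ]
[ 0.4343 -0.1532  0.06  ]
[ 0.4318 -0.2147  0.06  ]
[ 0.4276 -0.2761  0.06  ]
[ 0.4268 -0.3391  0.06  ]
```

View pics/c1.png

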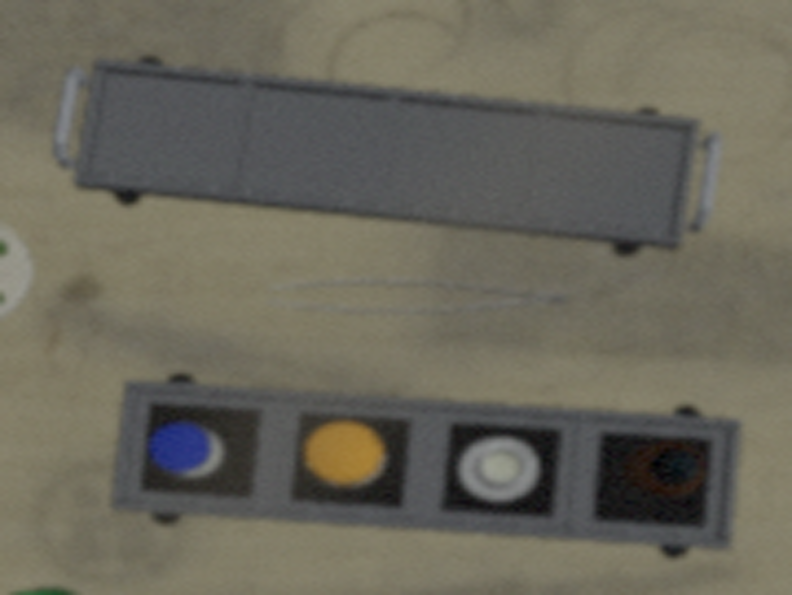

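```bash
cat >> h.py <<'E'
def rack(Ps):
    # corners +y+x, -y+x, -y-x, +y-x  -> centre, yaw, fit error
    L=np.array([[.0335,.1265],[.0335,-.1265],[-.0335,-.1265],[-.0335,.1265]]); P=np.array(Ps)[:,:2]
    c=P.mean(0); Q=P-c; a=np.arctan2((L[:,0]*Q[:,1]-L[:,1]*Q[:,0]).sum(),(L*Q).sum())
    Rm=np.array([[np.cos(a),-np.sin(a)],[np.sin(a),np.cos(a)]]); return c,a,(Q-L@Rm.T)
E
python3 - <<'E'
from h import *
t=load("top0"); s=load("scene0")
g=lambda a,z: pix2w(t,190+a[0]/4.4,95+a[1]/3.5,z)
for n,C in (("src",[(127,381),(740,420),(728,548),(110,508)]),("tgt",[(95,62),(697,120),(680,246),(76,186)])):
    c,a,e=rack([g(p,.016) for p in C]); print(n,c.round(4),np.degrees(a).round(2),(e*1e3).round(1).tolist())
    Rm=np.array([[np.cos(a),-np.sin(a)],[np.sin(a),np.cos(a)]])
    for y in (.093,.031,-.031,-.093): print("  bay",y,(c+Rm@[0,y]).round(4))
for n,p,z in (("vial",(182,447),.062),("reag",(345,453),.067),("cylrim",(500,465),.094),("cylfoot",(500,469),.014),("bulb",(676,463),.104),("drbody",(665,467),.064)): print(n,g(p,z))
# pipette tip triangulation
for z in (0,.05,.1,.15,.2): print(z,pix2w(t,150,222,z),pix2w(s,183,150,z))
E
```

```text
src [ 0.4316 -0.2472] -3.81 [[-0.9, -1.3], [-0.6, 0.7], [0.9, 0.9], [0.6, -0.3]]
  bay 0.093 [ 0.4378 -0.1544]
  bay 0.031 [ 0.4336 -0.2163]
  bay -0.031 [ 0.4295 -0.2781]
  bay -0.093 [ 0.4254 -0.34  ]
tgt [ 0.5928 -0.2287] -6.37 [[-0.4, -0.4], [-0.2, 1.3], [0.2, 0.7], [0.4, -1.6]]
  bay 0.093 [ 0.6031 -0.1363]
  bay 0.031 [ 0.5962 -0.1979]
  bay -0.031 [ 0.5893 -0.2595]
  bay -0.093 [ 0.5825 -0.3211]
vial [ 0.4364 -0.1522  0.062 ]
reag [ 0.4341 -0.2155  0.067 ]
cylrim [ 0.428 -0.274  0.094]
cylfoot [ 0.4296 -0.2776  0.014 ]
bulb [ 0.4294 -0.3382  0.104 ]
drbody [ 0.4293 -0.3389  0.064 ]
0 [0.4388 0.0034 0.    ] [0.5396 0.1484 0.    ]
0.05 [ 0.4361 -0.0094  0.05  ] [0.4907 0.0636 0.05  ]
0.1 [ 0.4335 -0.0222  0.1   ] [ 0.4418 -0.0212  0.1   ]
0.15 [ 0.4309 -0.035   0.15  ] [ 0.3929 -0.106   0.15  ]
0.2 [ 0.4282 -0.0478  0.2   ] [ 0.3441 -0.1908  0.2   ]
```

Emit:
{"method": "servo_tool", "body": {
  "plan": "0 0 -0.02 0; 0 0 -0.05 0; 0 0 -0.08 0; 0 0 -0.11 0; 0 0 -0.14 0; 0 0 -0.17 0; 0 0 -0.20 0; 0 0 -0.22 0",
  "grip": -1
}}

```text
t: 0.82
tool_pos: [0.2543, 0.5434, 0.4589]
orientation: [0.682, 3.066, 0.004]
force: [0.4, 0.7, 0.8]
opening: 0.0929
gripper_force: 0.0
```

Emit:
{"method": "servo_tool", "body": {
  "plan": "-0.02 -0.012 0 2; -0.05 -0.029 0 6; -0.085 -0.049 0 10; -0.12 -0.069 0 14; -0.155 -0.089 0 18; -0.19 -0.109 0 22; -0.225 -0.129 0 26; -0.26 -0.149 0 30; -0.295 -0.169 0 34; -0.33 -0.189 0 38; -0.365 -0.209 0 42; -0.40 -0.23 0 46"
}}

```text
t: 1.82
tool_pos: [0.5198, 0.1637, 0.4554]
orientation: [-1.83, -2.553, 0.0]
force: [0.0, 0.1, 0.5]
opening: 0.0931
gripper_force: 0.0
```

```bash
cat > go.py <<'E'
# go.py x y z yaw_deg : tool-frame shift to that TCP, tool y axis at that world yaw
from h import *; import sys
s=status.read_state(); M=T(s); a=[float(v) for v in sys.argv[1:]]
d=M[:3,:3].T@(np.array(a[:3])-M[:3,3]); yaw=np.degrees(np.arctan2(M[1,1],M[0,1]))
print("t",round(s["t"],2),"pos",M[:3,3].round(4),"shift",d.round(4),"turn",round(yaw-a[3],1),"tilt",np.degrees(np.arccos(-M[2,2])).round(2))
E
python3 go.py .6 .05 .459 -3.8;python3 go.py .5 -.2 .4 -3.8
```

```text
t 1.82 pos [0.5198 0.1637 0.4554] shift [-0.1335  0.0394 -0.0036] turn 22.5 tilt 0.01
t 1.82 pos [0.5198 0.1637 0.4554] shift [-0.3381 -0.1355  0.0554] turn 22.5 tilt 0.01
```

Emit:
{"method": "servo_tool", "body": {
  "plan": "-0.035 0.01 0 3; -0.07 0.02 0 5; -0.105 0.03 0 8; -0.135 0.025 0 10; -0.165 0 0 13; -0.195 -0.025 0 15; -0.225 -0.05 0 17; -0.255 -0.075 0 19; -0.285 -0.10 0.01 21; -0.315 -0.12 0.03 22.5; -0.335 -0.135 0.05 22.5; -0.338 -0.1355 0.055 22.5"
}}

```text
t: 2.82
tool_pos: [0.4981, -0.2017, 0.3966]
orientation: [-2.292, -2.143, 0.005]
force: [-1.0, 0.3, -1.1]
opening: 0.0927
gripper_force: 0.0
```

```bash
python3 - <<'E'
from h import *
c=snap("wrist"); save(c,"w1"); cv2.imwrite("pics/w1v.png",cv2.resize(c["image"],(800,600)))
E
python3 go.py .4364 -.1522 .2 -3.8
```

```text
t 2.87 pos [ 0.4988 -0.2002  0.3967] shift [ 0.0434 -0.0644  0.1972] turn -0.0 tilt 0.32
```

View pics/w1v.png

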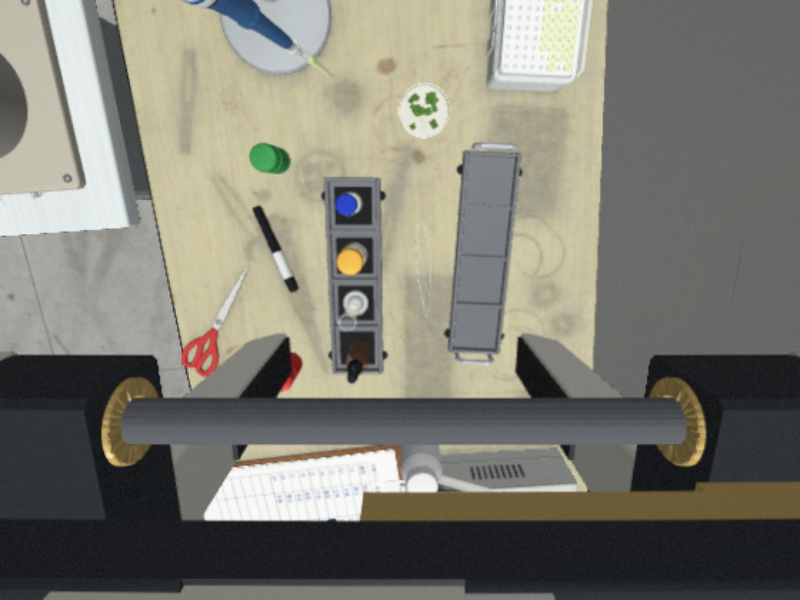

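The wrist view shows the blue-capped vial at (347,204), the yellow-capped bottle at (351,261), the cylinder foot at (355,303) and the dropper at (353,372). Candidates for the reagent bottle in the top picture are yellow (268,226), green (199,272), red (349,285) and the white jar (430,187). I choose the yellow one standing in the rack, and crop c1 confirms it.

```bash
python3 - <<'E'
from h import *
c=snap("wrist"); save(c,"w2")
k=.7
for n,p,z in (("vial",(347,204),.062),("reag",(351,261),.067),("rim",(348,322),.094),("foot",(355,303),.014),("bulb",(353,375),.104)): print(n,pix2w(c,p[0]*k,p[1]*k,z))
print("src",[x for x in map(lambda p:pix2w(c,p[0]*k,p[1]*k,.016).tolist(),[(380,178),(325,178)])])
cc,a,e=rack([pix2w(c,p[0]*k,p[1]*k,.016) for p in [(521,151),(499,354),(449,350),(464,149)]]); print("tgt",cc,np.degrees(a),(e*1e3).round(1).tolist())
E
python3 go.py .4364 -.1525 .16 -3.8
```

```text
vial [ 0.438  -0.1457  0.062 ]
reag [ 0.437  -0.2084  0.067 ]
rim [ 0.4309 -0.2714  0.094 ]
foot [ 0.4295 -0.2712  0.014 ]
bulb [ 0.4319 -0.33    0.104 ]
src [[0.4739, -0.1194, 0.016], [0.4086, -0.1149, 0.016]]
tgt [ 0.59355  -0.221875] -6.573821892463847 [[-0.1, 0.1], [-0.5, -0.7], [0.8, 1.5], [-0.2, -0.9]]
t 2.92 pos [ 0.4996 -0.1988  0.3986] shift [ 0.0417 -0.0653  0.2389] turn 0.1 tilt 0.22
```

Emit:
{"method": "servo_tool", "body": {
  "plan": "0.01 -0.015 0.02 0; 0.02 -0.03 0.05 0; 0.03 -0.045 0.08 0; 0.04 -0.06 0.11 0; 0.0417 -0.0653 0.14 0; 0.0417 -0.0653 0.17 0; 0.0417 -0.0653 0.20 0; 0.0417 -0.0653 0.225 0; 0.0417 -0.0653 0.2389 0;0.0417 -0.0653 0.2389 0;0.0417 -0.0653 0.2389 0;0.0417 -0.0653 0.2389 0"
}}

```text
t: 3.92
tool_pos: [0.4393, -0.1522, 0.1639]
orientation: [2.287, 2.151, 0.002]
force: [-0.1, 1.0, 0.4]
opening: 0.0929
gripper_force: 0.0
```

```bash
python3 go.py .4364 -.1525 .042 -3.8
python3 - <<'E'
from h import *
c=snap("wrist"); save(c,"w3"); cv2.imwrite("pics/w3v.png",cv2.resize(c["image"],(800,600)))
E
python3 go.py .4364 -.1525 .042 -3.8
```

```text
t 3.92 pos [ 0.4393 -0.1522  0.1639] shift [-0.0003 -0.0032  0.1218] turn 0.3 tilt 0.15
t 3.97 pos [ 0.4394 -0.1525  0.1641] shift [-0.     -0.0034  0.122 ] turn 0.3 tilt 0.19
```

View pics/w3v.png

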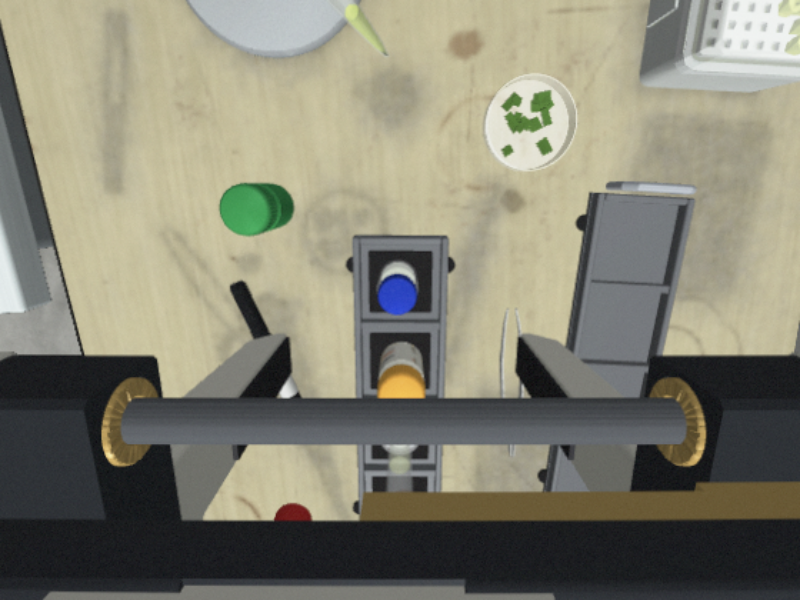

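Vial cap is at (397,294), the source rack's left end corners at (354,237) and (448,237), and the target's near end at (593,194) and (692,199).

Run:
```python
from h import *
c=load("w3"); k=.7
for n,p,z in (("vial",(397,294),.062),("srcL+x",(448,237),.016),("srcL-x",(354,237),.016),("tgt-x",(593,194),.016),("tgt+x",(692,199),.016),("vial base front",(397,262),.03)): print(n,pix2w(c,p[0]*k,p[1]*k,z))
t=load("top0")
for p in [(.4378+.0335*1-.0022*-1+.0022,-.1544+.0335-.0022,.016),(.406,-.119,.016)]: print(w2pix(t,p))
```

```text
vial [ 0.4354 -0.1464  0.062 ]
srcL+x [ 0.4718 -0.1198  0.016 ]
srcL-x [ 0.4073 -0.1157  0.016 ]
tgt-x [ 0.5704 -0.097   0.016 ]
tgt+x [ 0.6379 -0.1043  0.016 ]
vial base front [ 0.436  -0.1325  0.03  ]
[218.1 202.1]
[214.9 240.8]
```

Emit:
{"method": "servo_tool", "body": {
  "plan": "0.002 -0.002 0.02 0; 0.003 -0.0035 0.05 0; 0.003 -0.0035 0.075 0; 0.003 -0.0035 0.09 0; 0.003 -0.0035 0.10 0;0.003 -0.0035 0.10 0;0.003 -0.0035 0.10 0;0.003 -0.0035 0.10 0"
}}

```text
t: 4.63
tool_pos: [0.436, -0.1498, 0.0636]
orientation: [2.288, 2.149, 0.002]
force: [-0.5, 0.2, -0.0]
opening: 0.0932
gripper_force: 0.0
```

```bash
python3 go.py .436 -.1495 .042 -3.8
```

```text
t 4.63 pos [ 0.436  -0.1498  0.0636] shift [ 0.0004 -0.0001  0.0216] turn 0.2 tilt 0.16
```

Emit:
{"method": "servo_tool", "body": {
  "plan": "0 0 0.01 0; 0 0 0.02 0; 0 0 0.0215 0; 0 0 0.0215 0; 0 0 0.0215 0"
}}

```text
t: 5.05
tool_pos: [0.4343, -0.1491, 0.0399]
orientation: [-2.289, -2.15, 0.001]
force: [0.4, -0.4, -0.0]
opening: 0.0931
gripper_force: 0.0
```

Emit:
{"method": "servo_tool", "body": {
  "plan": "0 0 0 0;0 0 0 0;0 0 0 0;0 0 0 0;0 0 0 0;0 0 0 0;0 0 0 0;0 0 0 0;0 0 0 0;0 0 0 0",
  "grip": 1,
  "grip_force": 12
}}

```text
t: 5.88
tool_pos: [0.4346, -0.1492, 0.0402]
orientation: [-2.29, -2.151, 0.0]
force: [-0.8, -0.1, 0.5]
opening: 0.0309
gripper_force: 0.0
```

```bash
python3 go.py .436 -.1495 .042 -3.8; python3 go.py .5815 -.3195 .13 -6.4;  python3 go.py .5815 -.3195 .042 -6.4
```

```text
t 5.88 pos [ 0.4346 -0.1492  0.0402] shift [-0.0002  0.0014 -0.0018] turn 0.2 tilt 0.0
t 5.88 pos [ 0.4346 -0.1492  0.0402] shift [-0.1608  0.1573 -0.0898] turn 2.8 tilt 0.0
t 5.88 pos [ 0.4346 -0.1492  0.0402] shift [-0.1608  0.1573 -0.0018] turn 2.8 tilt 0.0
```

Emit:
{"method": "servo_tool", "body": {
  "plan": "0 0 0 0;0 0 0 0;0 0 0 0;0 0 0 0;0 0 0 0"
}}

```text
t: 6.3
tool_pos: [0.4346, -0.1492, 0.0402]
orientation: [-2.29, -2.151, 0.0]
force: [0.5, 0.1, 0.9]
opening: 0.0266
gripper_force: 12.0
```

Emit:
{"method": "servo_tool", "body": {
  "plan": "0 0 -0.003 0; 0 0 -0.01 0;0 0 -0.02 0;0 0 -0.035 0;0 0 -0.05 0;0 0 -0.065 0;0 0 -0.08 0; 0 0 -0.088 0;0 0 -0.09 0;0 0 -0.09 0"
}}

```text
t: 7.13
tool_pos: [0.4352, -0.1495, 0.1313]
orientation: [2.288, 2.15, 0.001]
force: [-0.4, -0.7, 0.4]
opening: 0.0268
gripper_force: 12.0
```

```bash
python3 go.py .5815 -.3195 .13 -6.4
```

```text
t 7.13 pos [ 0.4352 -0.1495  0.1313] shift [-0.1605  0.1566  0.0017] turn 2.8 tilt 0.12
```

Emit:
{"method": "servo_tool", "body": {
  "plan": "0 0.01 0 0; -0.002 0.03 0 0; -0.012 0.058 0 0.5; -0.03 0.085 0 1; -0.052 0.11 0 1.5; -0.075 0.13 0 2; -0.10 0.145 0 2.5; -0.125 0.153 0 2.8; -0.145 0.1565 0 2.8; -0.156 0.1565 0 2.8; -0.1605 0.1565 0 2.8; -0.1605 0.1565 0 2.8"
}}

```text
t: 8.13
tool_pos: [0.5799, -0.3194, 0.1291]
orientation: [-2.342, -2.092, 0.001]
force: [0.1, -0.5, -0.1]
opening: 0.0267
gripper_force: 12.0
```

Emit:
{"method": "servo_tool", "body": {
  "plan": "0 0 0.01 0; 0 0 0.03 0;0 0 0.05 0;0 0 0.06 0;0 0 0.065 0;0 0 0.067 0;0 0 0.067 0;0 0 0.067 0"
}}

```text
t: 8.8
tool_pos: [0.5815, -0.3194, 0.0644]
orientation: [2.34, 2.094, 0.001]
force: [-1.1, 0.3, 0.4]
opening: 0.0267
gripper_force: 12.0
```

```bash
python3 go.py .5815 -.3195 .037 -6.4
python3 - <<'E'
from h import *
c=snap("wrist"); save(c,"w4"); cv2.imwrite("pics/w4v.png",cv2.resize(c["image"],(800,600)))
E
```

```text
t 8.8 pos [ 0.5815 -0.3194  0.0644] shift [-0.0001 -0.      0.0274] turn 0.0 tilt 0.1
```

View pics/w4v.png

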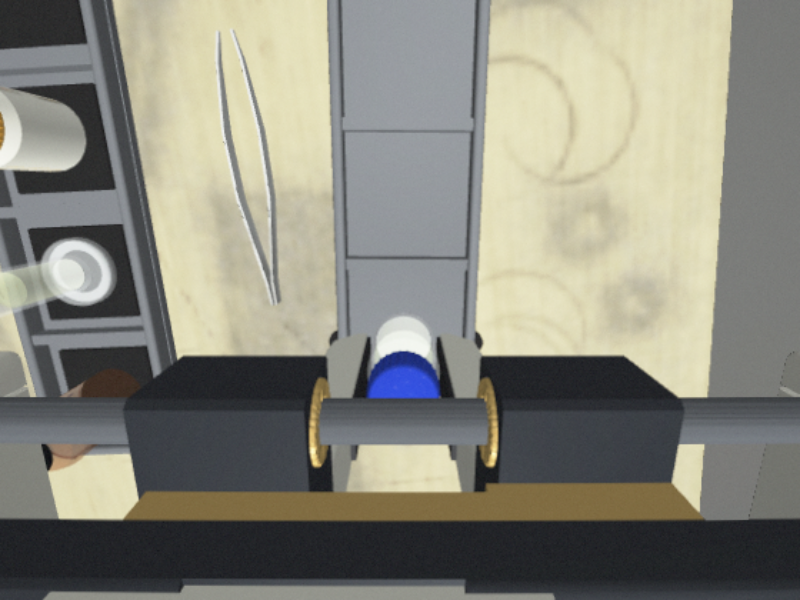

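Run:
```python
from h import *
c=load("w4")
for p in ((405,258),(408,124)): print(pix2w(c,p[0]*.7,p[1]*.7,.016))
for p in ((330,150),(488,150)): print(pix2w(c,p[0]*.7,p[1]*.7,.016))
```

```text
[ 0.5855 -0.2836  0.016 ]
[ 0.5933 -0.226   0.016 ]
[ 0.5583 -0.2327  0.016 ]
[ 0.6268 -0.2404  0.016 ]
```

Emit:
{"method": "servo_tool", "body": {
  "plan": "0 0 0.008 0; 0 0 0.015 0;0 0 0.02 0;0 0 0.023 0;0 0 0.024 0;0 0 0.025 0;0 0 0.026 0;0 0 0.026 0; 0 0 0.026 0"
}}

```text
t: 9.6
tool_pos: [0.581, -0.3193, 0.0375]
orientation: [2.341, 2.094, 0.0]
force: [0.3, -0.1, -0.1]
opening: 0.0267
gripper_force: 12.0
```

Emit:
{"method": "servo_tool", "body": {
  "plan": "0 0 0.0005 0; 0 0 0.001 0;0 0 0.001 0;0 0 0.001 0"
}}

```text
t: 9.93
tool_pos: [0.5811, -0.3194, 0.0373]
orientation: [2.341, 2.094, 0.0]
force: [-1.7, 1.9, 6.5]
opening: 0.027
gripper_force: 12.0
```

Emit:
{"method": "servo_tool", "body": {
  "plan": "0 0 0 0;0 0 0 0;0 0 0 0;0 0 0 0;0 0 0 0;0 0 0 0;0 0 0 0;0 0 0 0",
  "grip": -1
}}

```text
t: 10.6
tool_pos: [0.5808, -0.3192, 0.0362]
orientation: [-2.342, -2.094, -0.0]
force: [0.0, 0.1, 0.9]
opening: 0.0759
gripper_force: 0.0
```

Emit:
{"method": "servo_tool", "body": {
  "plan": "0 0 -0.01 0; 0 0 -0.03 0;0 0 -0.055 0;0 0 -0.08 0;0 0 -0.1 0;0 0 -0.11 0;0 0 -0.11 0"
}}

```text
t: 11.18
tool_pos: [0.5826, -0.3204, 0.1505]
orientation: [2.337, 2.09, 0.002]
force: [1.5, -0.7, 0.4]
opening: 0.0927
gripper_force: 0.0
```

```bash
python3 - <<'E'
from h import *
c=snap("wrist"); save(c,"w5")
c=snap("top"); save(c,"t5"); cv2.imwrite("pics/t5v.png",cv2.resize(c["image"][95:265,190:370],None,fx=4.4,fy=3.5,interpolation=cv2.INTER_CUBIC))
E
python3 go.py .4335 -.2140 .15 -3.8
```

```text
t 11.28 pos [ 0.5807 -0.3191  0.146 ] shift [ 0.0881 -0.158  -0.004 ] turn -2.6 tilt 0.01
```

View pics/w5.png

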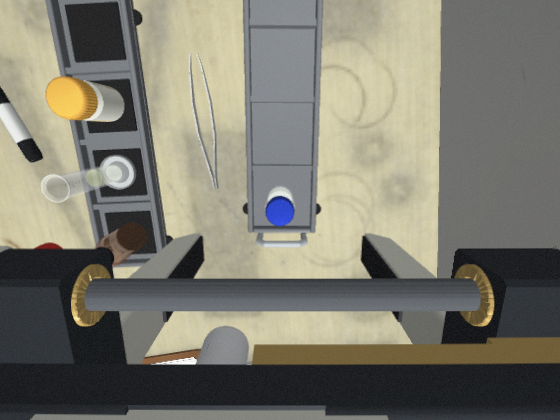

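Emit:
{"method": "servo_tool", "body": {
  "plan": "0.01 -0.018 0 0; 0.026 -0.046 0 -1; 0.042 -0.075 0 -2; 0.058 -0.104 0 -2.6; 0.074 -0.132 0 -2.6; 0.085 -0.151 0 -2.6; 0.089 -0.1585 0 -2.6; 0.089 -0.1585 0 -2.6; 0.089 -0.1585 0 -2.6"
}}

```text
t: 12.03
tool_pos: [0.4333, -0.2133, 0.1457]
orientation: [-2.293, -2.147, 0.0]
force: [0.5, 0.0, 0.2]
opening: 0.0927
gripper_force: 0.0
```

```bash
python3 - <<'E'
from h import *
for n in ("t5",):
    c=load(n); im=c["image"].astype(int); m=((im[...,0]-im[...,2]>60)&(im[...,0]-im[...,1]>40)).astype(np.uint8); m[:, :200]=0; m[:,380:]=0; m[265:]=0
    print([ (cc,pix2w(c,*cc,.059)) for cc in [np.argwhere(m)[:,::-1].mean(0)]])
E
python3 go.py .433 -.2130 .044 -3.8
```

```text
[(array([333. , 143.5]), array([ 0.5761, -0.3247,  0.059 ]))]
t 12.03 pos [ 0.4333 -0.2133  0.1457] shift [ 0.0002 -0.0003  0.1017] turn 0.0 tilt 0.01
```

Emit:
{"method": "servo_tool", "body": {
  "plan": "0 0 0.015 0; 0 0 0.035 0; 0 0 0.06 0; 0 0 0.08 0; 0 0 0.092 0; 0 0 0.1 0; 0 0 0.1015 0; 0 0 0.1015 0;0 0 0.1015 0"
}}

```text
t: 12.78
tool_pos: [0.4341, -0.2137, 0.0458]
orientation: [2.293, 2.146, 0.001]
force: [-0.4, -0.4, -0.1]
opening: 0.093
gripper_force: 0.0
```

Emit:
{"method": "servo_tool", "body": {
  "plan": "0 0 0 0;0 0 0 0;0 0 0 0;0 0 0 0;0 0 0 0;0 0 0 0;0 0 0 0;0 0 0 0;0 0 0 0;0 0 0 0;0 0 0 0;0 0 0 0",
  "grip": 1,
  "grip_force": 12
}}

```text
t: 13.78
tool_pos: [0.4332, -0.2131, 0.0447]
orientation: [-2.294, -2.147, -0.0]
force: [-0.0, 0.0, 0.3]
opening: 0.0308
gripper_force: 12.0
```

Emit:
{"method": "servo_tool", "body": {
  "plan": "0 0 0 0;0 0 0 0;0 0 0 0"
}}

```text
t: 14.03
tool_pos: [0.4331, -0.2131, 0.0447]
orientation: [-2.294, -2.147, -0.0]
force: [-0.2, 0.1, 0.4]
opening: 0.0306
gripper_force: 12.0
```

Emit:
{"method": "servo_tool", "body": {
  "plan": "0 0 -0.003 0; 0 0 -0.01 0;0 0 -0.02 0;0 0 -0.035 0;0 0 -0.05 0;0 0 -0.065 0;0 0 -0.08 0; 0 0 -0.088 0;0 0 -0.09 0;0 0 -0.09 0;0 0 -0.09 0"
}}

```text
t: 14.95
tool_pos: [0.4329, -0.213, 0.1343]
orientation: [-2.293, -2.147, 0.0]
force: [-0.4, 0.4, -0.4]
opening: 0.0308
gripper_force: 12.0
```

```bash
python3 go.py .588 -.2580 .135 -6.4
```

```text
t 14.95 pos [ 0.4329 -0.213   0.1343] shift [-0.0347  0.1577 -0.0008] turn 2.6 tilt 0.03
```

Emit:
{"method": "servo_tool", "body": {
  "plan": "0 0.008 0 0; -0.002 0.025 0 0; -0.006 0.048 0 0.5; -0.012 0.073 0 1; -0.018 0.098 0 1.5; -0.024 0.12 0 2; -0.03 0.138 0 2.6; -0.034 0.15 0 2.6; -0.0347 0.156 0 2.6; -0.0347 0.1577 0 2.6; -0.0347 0.1577 0 2.6; -0.0347 0.1577 0 2.6"
}}

```text
t: 15.95
tool_pos: [0.5876, -0.2577, 0.1341]
orientation: [-2.341, -2.094, 0.001]
force: [-0.2, -0.2, -1.0]
opening: 0.0308
gripper_force: 12.0
```

Emit:
{"method": "servo_tool", "body": {
  "plan": "0 0 0.01 0; 0 0 0.03 0;0 0 0.05 0;0 0 0.065 0;0 0 0.075 0;0 0 0.08 0;0 0 0.082 0;0 0 0.082 0;0 0 0.082 0"
}}

```text
t: 16.7
tool_pos: [0.5889, -0.2585, 0.0539]
orientation: [2.341, 2.093, 0.001]
force: [0.5, -0.3, -0.6]
opening: 0.0306
gripper_force: 12.0
```

```bash
python3 go.py .588 -.2580 .0417 -6.4
```

```text
t 16.7 pos [ 0.5889 -0.2585  0.0539] shift [ 0.0004 -0.0009  0.0122] turn 0.0 tilt 0.09
```

Emit:
{"method": "servo_tool", "body": {
  "plan": "0 0 0.004 0; 0 0 0.008 0;0 0 0.0095 0;0 0 0.0105 0;0 0 0.011 0;0 0 0.0115 0;0 0 0.0115 0;0 0 0.0115 0"
}}

```text
t: 17.37
tool_pos: [0.5883, -0.2582, 0.0418]
orientation: [2.342, 2.094, -0.0]
force: [-3.0, 1.4, 5.7]
opening: 0.0311
gripper_force: 12.0
```

Touching the floor (5.7 N up). Release and rise.

Emit:
{"method": "servo_tool", "body": {
  "plan": "0 0 0 0;0 0 0 0;0 0 0 0;0 0 0 0;0 0 0 0;0 0 0 0;0 0 0 0;0 0 0 0",
  "grip": -1
}}

```text
t: 18.03
tool_pos: [0.5883, -0.2581, 0.0412]
orientation: [-2.342, -2.094, -0.0]
force: [-0.5, 0.4, 0.4]
opening: 0.0795
gripper_force: 0.0
```

Emit:
{"method": "servo_tool", "body": {
  "plan": "0 0 -0.01 0; 0 0 -0.03 0;0 0 -0.055 0;0 0 -0.08 0;0 0 -0.1 0;0 0 -0.115 0;0 0 -0.12 0;0 0 -0.12 0;0 0 -0.12 0"
}}

```text
t: 18.78
tool_pos: [0.5881, -0.2581, 0.161]
orientation: [-2.342, -2.094, 0.0]
force: [0.3, 0.2, -0.2]
opening: 0.0933
gripper_force: 0.0
```

```bash
python3 go.py .428 -.275 .162 -3.8
python3 - <<'E'
from h import *
c=snap("wrist"); save(c,"w6")
E
```

```text
t 18.78 pos [ 0.5881 -0.2581  0.161 ] shift [-0.0346 -0.1573 -0.001 ] turn -2.6 tilt 0.0
```

View pics/w6.png

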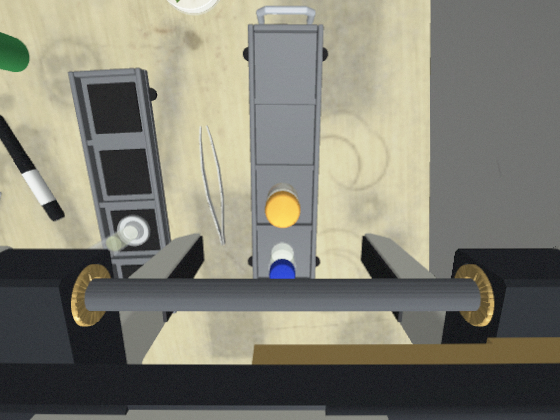

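Emit:
{"method": "servo_tool", "body": {
  "plan": "-0.003 -0.018 0 0; -0.01 -0.046 0 -1; -0.016 -0.075 0 -2; -0.023 -0.104 0 -2.6; -0.03 -0.132 0 -2.6; -0.034 -0.15 0 -2.6; -0.0346 -0.1573 0 -2.6; -0.0346 -0.1573 0 -2.6; -0.0346 -0.1573 0 -2.6"
}}

```text
t: 19.58
tool_pos: [0.4282, -0.2748, 0.1607]
orientation: [-2.294, -2.146, -0.0]
force: [0.5, 0.8, 1.2]
opening: 0.0927
gripper_force: 0.0
```

Emit:
{"method": "servo_tool", "body": {
  "plan": "0 0 0.015 0; 0 0 0.035 0; 0 0 0.06 0; 0 0 0.08 0; 0 0 0.095 0; 0 0 0.105 0; 0 0 0.11 0; 0 0 0.11 0;0 0 0.11 0"
}}

```text
t: 20.33
tool_pos: [0.4287, -0.2751, 0.0517]
orientation: [2.293, 2.147, 0.0]
force: [-0.0, 0.3, 0.8]
opening: 0.0925
gripper_force: 0.0
```

```bash
python3 go.py .428 -.275 .051 -3.8
```

```text
t 20.33 pos [ 0.4287 -0.2751  0.0517] shift [ 0.0001 -0.0007  0.0007] turn 0.0 tilt 0.02
```

Emit:
{"method": "servo_tool", "body": {
  "plan": "0 0 0 0;0 0 0 0;0 0 0 0;0 0 0 0;0 0 0 0;0 0 0 0;0 0 0 0;0 0 0 0;0 0 0 0;0 0 0 0;0 0 0 0;0 0 0 0",
  "grip": 1,
  "grip_force": 12
}}

```text
t: 21.33
tool_pos: [0.4281, -0.2751, 0.0512]
orientation: [-2.294, -2.147, -0.0]
force: [-0.8, 0.5, -0.6]
opening: 0.0202
gripper_force: 12.0
```

Emit:
{"method": "servo_tool", "body": {
  "plan": "0 0 0 0;0 0 0 0;0 0 0 0;0 0 0 0;0 0 0 0;0 0 0 0"
}}

```text
t: 21.83
tool_pos: [0.428, -0.275, 0.0512]
orientation: [-2.294, -2.147, 0.0]
force: [-0.5, -0.3, -0.6]
opening: 0.02
gripper_force: 12.0
```

Emit:
{"method": "servo_tool", "body": {
  "plan": "0 0 -0.003 0; 0 0 -0.01 0;0 0 -0.02 0;0 0 -0.035 0;0 0 -0.05 0;0 0 -0.065 0;0 0 -0.08 0; 0 0 -0.088 0;0 0 -0.09 0;0 0 -0.09 0;0 0 -0.09 0"
}}

```text
t: 22.75
tool_pos: [0.4278, -0.2749, 0.1408]
orientation: [-2.293, -2.146, 0.0]
force: [-0.8, -0.3, 0.3]
opening: 0.0201
gripper_force: 12.0
```

```bash
python3 go.py .595 -.1965 .141 -6.4
```

```text
t 22.75 pos [ 0.4278 -0.2749  0.1408] shift [ 0.0892  0.1616 -0.0003] turn 2.6 tilt 0.03
```

Emit:
{"method": "servo_tool", "body": {
  "plan": "0.003 0.008 0 0; 0.012 0.025 0 0; 0.025 0.048 0 0.5; 0.039 0.073 0 1; 0.053 0.098 0 1.5; 0.066 0.12 0 2; 0.077 0.14 0 2.6; 0.085 0.153 0 2.6; 0.0885 0.16 0 2.6; 0.0892 0.1616 0 2.6; 0.0892 0.1616 0 2.6; 0.0892 0.1616 0 2.6"
}}

```text
t: 23.75
tool_pos: [0.5944, -0.197, 0.1407]
orientation: [-2.341, -2.093, 0.001]
force: [0.0, 0.0, -1.8]
opening: 0.0202
gripper_force: 12.0
```

Emit:
{"method": "servo_tool", "body": {
  "plan": "0 0 0.01 0; 0 0 0.03 0;0 0 0.05 0;0 0 0.065 0;0 0 0.075 0;0 0 0.08 0;0 0 0.082 0;0 0 0.082 0;0 0 0.082 0"
}}

```text
t: 24.5
tool_pos: [0.5958, -0.1971, 0.0603]
orientation: [2.341, 2.093, 0.001]
force: [0.6, -0.5, 0.2]
opening: 0.0201
gripper_force: 12.0
```

```bash
python3 go.py .595 -.1965 .0482 -6.4
```

```text
t 24.5 pos [ 0.5958 -0.1971  0.0603] shift [ 0.0005 -0.0009  0.0121] turn 0.0 tilt 0.09
```

Emit:
{"method": "servo_tool", "body": {
  "plan": "0 0 0.004 0; 0 0 0.008 0;0 0 0.0095 0;0 0 0.0105 0;0 0 0.011 0;0 0 0.0115 0;0 0 0.0115 0;0 0 0.0115 0"
}}

```text
t: 25.17
tool_pos: [0.5952, -0.1967, 0.0482]
orientation: [-2.342, -2.094, 0.0]
force: [-3.6, 1.0, 6.3]
opening: 0.0196
gripper_force: 12.0
```

Emit:
{"method": "servo_tool", "body": {
  "plan": "0 0 0 0;0 0 0 0;0 0 0 0;0 0 0 0;0 0 0 0;0 0 0 0;0 0 0 0;0 0 0 0",
  "grip": -1
}}

```text
t: 25.83
tool_pos: [0.5952, -0.1967, 0.0477]
orientation: [2.342, 2.094, 0.0]
force: [-0.6, 0.0, 1.0]
opening: 0.0687
gripper_force: 0.0
```

Emit:
{"method": "servo_tool", "body": {
  "plan": "0 0 -0.01 0; 0 0 -0.03 0;0 0 -0.055 0;0 0 -0.08 0;0 0 -0.1 0;0 0 -0.115 0;0 0 -0.12 0;0 0 -0.12 0;0 0 -0.12 0"
}}

```text
t: 26.58
tool_pos: [0.5951, -0.1967, 0.1675]
orientation: [-2.342, -2.094, 0.0]
force: [0.2, -0.1, -0.1]
opening: 0.093
gripper_force: 0.0
```

```bash
python3 go.py .428 -.336 .168 -3.8
python3 - <<'E'
from h import *
c=snap("wrist"); save(c,"w7")
E
```

```text
t 26.58 pos [ 0.5951 -0.1967  0.1675] shift [-0.1571 -0.1505 -0.0005] turn -2.6 tilt 0.01
```

View pics/w7.png

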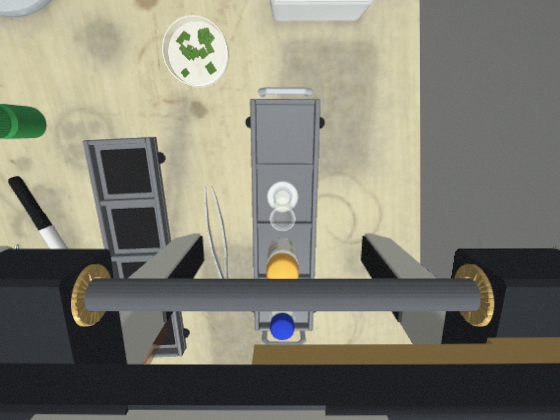

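The cylinder's foot is at (283,196), centred in the second bay (v 163-222). Now the dropper bottle.

Emit:
{"method": "servo_tool", "body": {
  "plan": "-0.018 -0.017 0 0; -0.043 -0.041 0 -1; -0.07 -0.067 0 -2; -0.097 -0.093 0 -2.6; -0.124 -0.119 0 -2.6; -0.147 -0.141 0 -2.6; -0.1571 -0.1505 0 -2.6; -0.1571 -0.1505 0 -2.6; -0.1571 -0.1505 0 -2.6"
}}

```text
t: 27.38
tool_pos: [0.4272, -0.3359, 0.1664]
orientation: [-2.294, -2.143, -0.0]
force: [0.2, -0.8, 0.1]
opening: 0.0927
gripper_force: 0.0
```

```bash
python3 go.py .428 -.336 .050 -3.8
python3 - <<'E'
from h import *
c=snap("top"); save(c,"t8"); 
cv2.imwrite("pics/t8v.png",cv2.resize(c["image"][95:265,190:370],None,fx=4.4,fy=3.5,interpolation=cv2.INTER_CUBIC))
c=snap("wrist"); save(c,"w8")
E
```

```text
t 27.38 pos [ 0.4272 -0.3359  0.1664] shift [-0.0002  0.001   0.1164] turn -0.1 tilt 0.13
```

View pics/w8.png

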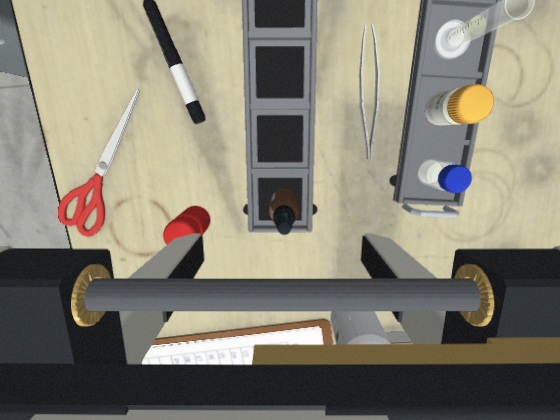

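Run:
```python
from h import *
t=load("top0"); im=t["image"].astype(int); m=(im[...,2]-im[...,1]>70)&(im[...,2]-im[...,0]>70); m[:270]=0; m[296:]=0; m[:,:335]=0; m[:,365:]=0
p=np.argwhere(m)[:,::-1]; print(p.mean(0),p.min(0),p.max(0),pix2w(t,*p.mean(0),.059),pix2w(t,p.mean(0)[0],p.min(0)[1],.059))
w=load("w8"); print("red base +x edge",pix2w(w,211,218,.01), "red top",pix2w(w,182,232,.059)," body",pix2w(w,284,202,.045), "bulb",pix2w(w,283,224,.104))
```

```text
[350.25909091 284.85454545] [342 277] [358 293] [ 0.3342 -0.3555  0.059 ] [ 0.3474 -0.3554  0.059 ]
red base +x edge [ 0.3506 -0.3513  0.01  ] red top [ 0.336  -0.3492  0.059 ]  body [ 0.429  -0.3311  0.045 ] bulb [ 0.4278 -0.3338  0.104 ]
```

Emit:
{"method": "servo_tool", "body": {
  "plan": "0 0 0 0; 0 0 0.015 0; 0 0.001 0.035 0; 0 0.001 0.06 0; 0 0.001 0.08 0; 0 0.001 0.098 0; 0 0.001 0.11 0; 0 0.001 0.1155 0; 0 0.001 0.1155 0;0 0.001 0.1155 0",
  "grip": -0.5
}}

```text
t: 28.32
tool_pos: [0.4297, -0.3362, 0.0528]
orientation: [2.293, 2.147, 0.0]
force: [1.3, 0.7, -0.4]
opening: 0.0696
gripper_force: 0.0
```

Emit:
{"method": "servo_tool", "body": {
  "plan": "0 0 0 0;0 0 0 0;0 0 0 0;0 0 0 0;0 0 0 0;0 0 0 0;0 0 0 0;0 0 0 0;0 0 0 0;0 0 0 0;0 0 0 0;0 0 0 0",
  "grip": 1,
  "grip_force": 12
}}

```text
t: 29.32
tool_pos: [0.4292, -0.3362, 0.0523]
orientation: [2.293, 2.147, -0.0]
force: [-0.5, 0.4, 1.2]
opening: 0.0274
gripper_force: 12.0
```

Emit:
{"method": "servo_tool", "body": {
  "plan": "0 0 0 0;0 0 0 0;0 0 0 0;0 0 0 0"
}}

```text
t: 29.65
tool_pos: [0.4292, -0.3362, 0.0523]
orientation: [2.293, 2.147, -0.0]
force: [0.9, 0.1, 1.9]
opening: 0.0276
gripper_force: 12.0
```

Emit:
{"method": "servo_tool", "body": {
  "plan": "0 0 -0.003 0; 0 0 -0.01 0;0 0 -0.02 0;0 0 -0.035 0;0 0 -0.05 0;0 0 -0.065 0;0 0 -0.08 0; 0 0 -0.095 0;0 0 -0.105 0;0 0 -0.11 0;0 0 -0.11 0;0 0 -0.11 0"
}}

```text
t: 30.65
tool_pos: [0.4291, -0.3361, 0.1621]
orientation: [2.294, 2.147, 0.0]
force: [0.5, 0.3, -0.5]
opening: 0.0271
gripper_force: 12.0
```

```bash
python3 go.py .602 -.135 .162 -6.4
```

```text
t 30.65 pos [ 0.4291 -0.3361  0.1621] shift [2.121e-01 1.592e-01 1.000e-04] turn 2.6 tilt 0.0
```

Emit:
{"method": "servo_tool", "body": {
  "plan": "0.01 0.006 0 0; 0.03 0.018 0 0; 0.053 0.035 0 0.5; 0.078 0.054 0 1; 0.103 0.074 0 1.5; 0.128 0.094 0 2; 0.152 0.113 0 2.6; 0.174 0.13 0 2.6; 0.192 0.144 0 2.6; 0.205 0.154 0 2.6; 0.2115 0.159 0 2.6; 0.2121 0.1592 0 2.6"
}}

```text
t: 31.65
tool_pos: [0.6024, -0.1334, 0.1614]
orientation: [-2.339, -2.096, 0.001]
force: [0.6, -0.5, -0.4]
opening: 0.0274
gripper_force: 12.0
```

Emit:
{"method": "servo_tool", "body": {
  "plan": "0 0 0 0; 0 0 0.01 0; 0 0 0.03 0;0 0 0.05 0;0 0 0.07 0;0 0 0.085 0;0 0 0.095 0;0 0 0.1 0;0 0 0.1 0;0 0 0.1 0"
}}

```text
t: 32.48
tool_pos: [0.6021, -0.1355, 0.0627]
orientation: [2.342, 2.093, 0.0]
force: [0.4, -1.7, -0.6]
opening: 0.0275
gripper_force: 12.0
```

```bash
python3 go.py .602 -.135 .0493 -6.4
```

```text
t 32.48 pos [ 0.6021 -0.1355  0.0627] shift [ 0.0005 -0.0002  0.0134] turn -0.0 tilt 0.03
```

Emit:
{"method": "servo_tool", "body": {
  "plan": "0 0 0.004 0; 0 0 0.008 0;0 0 0.01 0;0 0 0.0115 0;0 0 0.0122 0;0 0 0.013 0;0 0 0.013 0;0 0 0.013 0"
}}

```text
t: 33.15
tool_pos: [0.6022, -0.135, 0.0494]
orientation: [2.341, 2.094, 0.0]
force: [0.4, -0.3, 0.3]
opening: 0.0274
gripper_force: 12.0
```

Emit:
{"method": "servo_tool", "body": {
  "plan": "0 0 0.0005 0; 0 0 0.001 0;0 0 0.001 0;0 0 0.001 0"
}}

```text
t: 33.48
tool_pos: [0.6022, -0.1351, 0.0493]
orientation: [2.341, 2.094, 0.0]
force: [-3.9, -0.1, 8.2]
opening: 0.027
gripper_force: 12.0
```

Seated (8 N up). Release and rise.

Emit:
{"method": "servo_tool", "body": {
  "plan": "0 0 0 0;0 0 0 0;0 0 0 0;0 0 0 0;0 0 0 0;0 0 0 0;0 0 0 0;0 0 0 0;0 0 0 0",
  "grip": -1
}}

```text
t: 34.23
tool_pos: [0.602, -0.135, 0.0482]
orientation: [2.342, 2.094, -0.0]
force: [-0.3, 0.1, 0.4]
opening: 0.0828
gripper_force: 0.0
```

Emit:
{"method": "servo_tool", "body": {
  "plan": "0 0 -0.01 0; 0 0 -0.03 0;0 0 -0.055 0;0 0 -0.085 0;0 0 -0.115 0;0 0 -0.15 0;0 0 -0.18 0;0 0 -0.205 0;0 0 -0.22 0;0 0 -0.22 0;0 0 -0.22 0"
}}

```text
t: 35.15
tool_pos: [0.6025, -0.1352, 0.2697]
orientation: [2.34, 2.093, 0.002]
force: [1.0, 0.3, -0.1]
opening: 0.0927
gripper_force: 0.0
```

Run:
```python
from h import *
c=snap("wrist"); save(c,"w9"); s=load("w9")
c=snap("scene"); save(c,"s9")
a=cv2.resize(c["image"][130:260,220:400],None,fx=4.2,fy=4.2,interpolation=cv2.INTER_CUBIC); cv2.imwrite("pics/s9v.png",a)
print(status.read_state()["force"])
```

```text
[-0.08335238  0.28336615 -0.30876806]
```

View pics/w9.png

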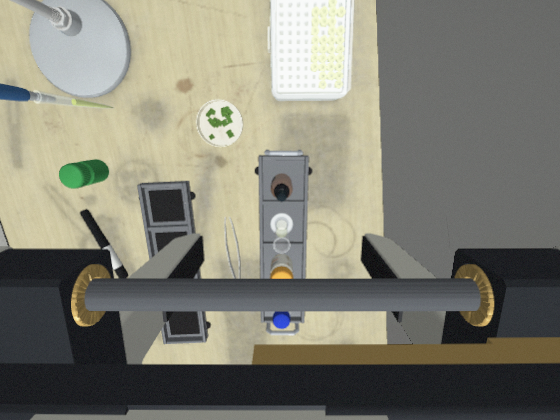

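View pics/s9v.png

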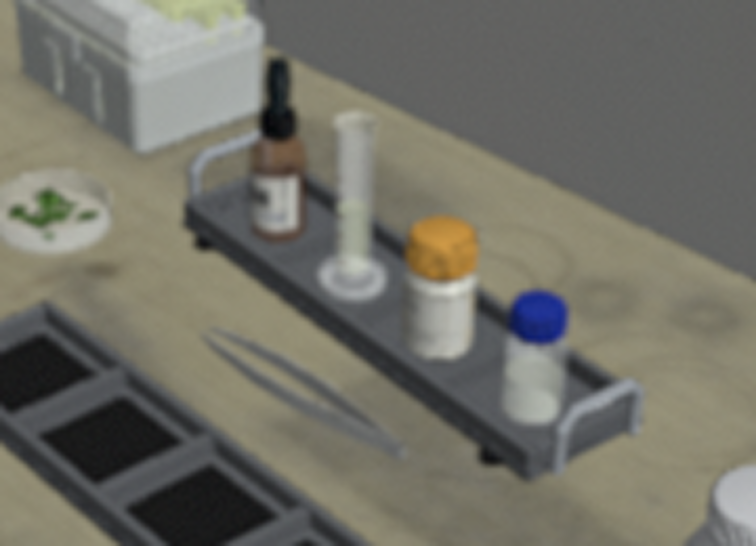

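All four stand upright in the target rack, one to a bay. From left to right they are dropper (282,187 in the wrist view), cylinder, reagent and vial, and the arm is clear of them.

```bash
python3 -c "
from plant import robot
print(robot.close_job())"
```

```text
the job is handed in; nothing more can be done
None
```

All four things stand upright in the target rack in reverse order (left to right: dropper bottle, glass cylinder, reagent bottle, capped vial), as the final pictures show; the job was handed in about 35 s into the 96 s limit, and no verdict came back.

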